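Hold the belt pulley on the drive shaft's flat for its set screw

ROBOT

A 7-joint arm with a two-finger parallel gripper is mounted at the origin on the work surface. World frame = base frame: x ahead of the robot, y to its left, z up, the work surface at z = 0. Lengths are in m, angles in rad, forces in N, time in s.
With the tool pointing down it reaches from about 0.375 to 0.925 m from the base axis. Payload 3.1 kg.
Tool frame: the origin (TCP) lies at the very end of the fingers, on their centre line; the grasp point (between the pads) lies 19 mm behind it; z points along the fingers, y is the line along which they close (so a half turn about z gives the same grasp; the last joint's range is limited). The gripper opens to 85 mm and grips with 20 to 120 N. Pads are 22 mm wide; open, the fingers measure 114 mm over their backs; the gripper's body (76 mm by 85 mm) begins 54 mm behind the grasp point. The pads swing forward as they close: fully open they stand 13 mm farther back than shut.
Start: joints at [-1.385, 0.383, 0.044, 1.598, -0.018, 1.161, -0.05], TCP at [0.182, 0.624, 0.231] pointing down, gripper open.
Joint ranges: [-2.61, 2.61], [-0.41, 2.15], [-1.48, 1.57], [0, 2.5], [-1.57, 4.71], [0.05, 1.97], [-2.85, 2.85]. Speed limits (rad/s): [2.79, 2.79, 3.14, 3.14, 3.14, 3.14, 3.14].

INTERFACE

Orientations are given as a rotation vector (axis times angle).
In Python, from plant import sense, read_camera, get_calibration, finish_job, boxes_of gives the robot as it stands. The module is installed in compiled form; this text tells all that it offers.
- The arm moves only by the tool carry_out, never from a script. Its arguments are lists of equal length, an entry for each row: "linear": the shift along the tool's x, y, z in m, a list of three; "turn": the turn, a rotation vector about the tool's x, y, z in rad, a list of three; "grip": the closure, from 0 (fully open) to 1 (shut). A call has 1 to 8 rows; each row shifts and turns the commanded pose from where the row before left it, along the tool's axes as they then stand; what a row does not reach is not made up. A row lasts 1/12 s, in which the tool goes at most 41.7 mm and 7.16 degrees, less where a joint would pass 70% of its speed; a pose out of reach is approached as far as the arm can. A call with a gripper value outside its range is refused whole. The fingers move at their own pace and stop on an object; "force" is the grip in N (left out, the last holds). Time passes only in rows, so rows that do not move let the fingers close. It gives the time, the measured TCP pose, the force, the opening and the grip force at its end, in the units of the state.
- sense(): the state, without advancing time (a new reading comes with each control period).
- read_camera(name): name is "scene" or "top" or "wrist"; returns (picture, depth): 400x640x3 uint8, blue, green, red; 400x640 float32, m along the optical axis (not along the pixel's ray), 0 where there is no reading.
- get_calibration(name): a dict with "intrinsics" (3x3 intrinsics, pixels), "k1" (the pictures are not rectified: a ray, as slopes to the right and down, at radius r is drawn at 1 + k1 r^2 times it, then the intrinsics apply), "eye" and "orientation" of the camera in the world; the wrist camera has in their place "hand_eye" (4x4, takes a point from camera to tool coordinates, whose origin is the TCP and whose axes are the flange's). Camera axes: x right, y down, z forward; pixel columns grow to the right and rows downward; lengths in m; the calibration is good to about 2 mm. A picture is of the moment at which its call begins: read the wrist's pose just before it. get_calibration takes no time and is no camera call.
- finish_job(): hands the job in; it is judged then, once.
Trained networks look in the newest picture that a camera, given by its name, has taken for a name from the list of things; names that differ only in an ending like _2 or _b are one class to them, and where a whole thing is asked for, a point or a joint stands for the part that bears it (a point fixed in the world has none). Each returns a list of dicts, best first, with "score" (0 to 1); they miss things now and then, are a little off and sometimes report something else, mostly with a low value. They report only what shows in the picture. A call takes as long as a camera call. They do not tell look-alikes from the thing itself.
- boxes_of(camera, target): "at" ([column, row] in pixels, amid what is visible of it).
The state is a dict: "clock": time; "q": joint angles; "joint_vel": joint speeds; "tau": joint torques, N m; "eef_pos": TCP position; "orientation": TCP orientation; "wrist_force": force on the tool from outside, world axes, zero at the start; "moment": the same for the moment, N m; "opening": opening from 0.0 (shut) to 1.0 (fully open); "grasp_force": force on a finger pad.
Only numpy, scipy, OpenCV 4.12 (cv2) and the standard library are available. Lean on these libraries where they do the work, as an engineer would, in place of code of your own. Each camera call takes 0.05 s, during which the arm holds its last target. There are 200 camera calls.

TASK

The spool-winder drive on the bench is ready for its belt pulley: lift the protective cap off the upright shaft and put it in the shallow grey tray, then turn the bare shaft by hand until the set-screw flat near its end faces the forked key guide. Take the pulley (the one with the thumb-headed set screw sticking out of its hub), bring it down over the shaft with the screw over that flat and pointing at the key guide, and hold it there with the screw half-way along the flat. Finish while still gripping the pulley at that height, so that I can tighten the screw; leave the other things on the bench where they are.

Things in the scene. Friction and masses are not known exactly. Their poses are not given: they have to be found in the camera images.
- unit: Drive unit, fixed to the bench: a grey box 150 x 100 x 55 mm high. Origin: on the bench straight below the shaft axis; the box reaches from -60 to +90 mm along its own x and +-50 mm along its y. On top an aluminium boss 48 mm across, its top 65 mm above the bench, from which the shaft rises. Its own +x points from the shaft to the key guide.
- key_guide (a point): Notch of the forked key guide, an aluminium post 34 mm wide and 14 mm thick on the drive unit's box, 72 mm from the shaft axis, 118 mm high above the bench; this point lies in the notch, 110 mm above the bench.
- shaft (a joint): Turning of the upright steel shaft, rad, counter-clockwise from above; 0 when its flat faces the key guide. It starts somewhere between 0.7 and 2.2. It is stiff (about 0.08 N m of drag) and stays where it is left.
- shaft_top (a point): Centre of the shaft's upper end, 125 mm above the bench; this point's own +x points out of the flat. The shaft is 20 mm in diameter and stands 60 mm out of the boss. Its upper 30 mm has one flat, ground 4 mm deep (so 16 mm from flat to the round side, flat 16 mm wide, seen as a D from above); the lower 30 mm is fully round.
- flat_mid (a point): Middle of the flat's surface, 6 mm from the shaft axis, half-way along the flat (15 mm below the shaft's end, 110 mm above the bench).
- cap: Black plastic protective cap, a loose upside-down cup 34 mm across and 50 mm high (inside 28 mm across, 46 mm deep, about 30 g), over the shaft and resting on the shaft's end, which it hides. Origin: centre of its open rim, at first 79 mm above the bench; z up through the closed end. Nearly round outside, with eight slightly flat sides, two of them across its own y.
- tray_in (a point): Centre of the inner floor (4 mm above the bench) of the shallow grey tray, which is fixed, 130 x 130 mm, 16 mm high with 4 mm walls; axes along its walls.
- pulley: Loose aluminium toothed belt pulley, about 0.1 kg, lying on its flanged face: toothed part 54 mm across and 16 mm high, above it a hub 36 mm across up to 30 mm height; a round bore 22 mm across goes right through. Origin: centre of its underside; z up along the bore, x towards the set screw's head. It can be taken by the hub, across its y, beside the screw.
- set_screw (a point): End of the dark set screw's head, 30 mm from the pulley's bore axis, 23 mm above its underside. The screw lies in the hub along x; head 9 mm thick, 20 to 31 mm from the bore axis. Its 4 mm thick tip stands 3 mm into the bore (8 mm from the axis): the pulley goes on only with the screw roughly over the flat and, let go, slides down until the tip meets the flat's lower end.
- spool_a: Bystander: solder-wire spool with yellow flanges, 60 mm across, 55 mm high; origin under its centre.
- spool_b: Bystander: wire spool with white flanges, 52 mm across, 45 mm high; origin under its centre.
- plain_collar: Bystander: plain steel ring without a screw, 32 mm across, 14 mm high; origin under its centre.
- mouse: Bystander: black computer mouse, about 80 x 60 x 34 mm; origin under it.
- board: Bystander: green circuit board, 100 x 150 x 12 mm; origin under its centre.
- flux: Bystander: small white bottle with black cap, 36 mm across, 85 mm high; origin under its centre.
- driver: Bystander: screwdriver, 160 mm long, lying; origin under its middle.
Things that resemble listed ones, but are neither listed nor needed, are in the scene too. What is shaped like the cap but turquoise is not meant.

How it is judged:
By the outcome, as a careful person would: the job done as asked, in the order asked, and still so for the second after the job is handed in, while the arm keeps its last pose, push and grip.
It also fails if it takes over 67 s, if anything falls off the work surface, if the arm or the gripper's body presses on something with over 40 N, if the wrist force passes 120 N, or if a joint passes its speed limit or range.

## Working session

There is one attempt and no reset: what is moved stays moved. The work goes in short steps, Python scripts to look and compute and a tool call to move; the robot and the scene stay as the last step left them, time stands still between calls to the robot, and variables do not carry over. Pictures are saved under pics/ and viewed, at most 10 in all, crops included, and the job is handed in when it is done.

Besides the shell and the picture viewer there is one more tool, called after ">>>" in YAML: its name, and indented under it one key for each argument. carry_out: Moves the arm, as the interface text tells. Its arguments: {"type":"object","properties":{"linear":{"type":"array"},"turn":{"type":"array"},"grip":{"type":"array"},"force":{"type":"number"}},"required":["linear","turn","grip"]}

```bash
mkdir -p pics; cat > h.py <<'E'
import numpy as np, cv2
from scipy.spatial.transform import Rotation as R
from plant import sense, read_camera, get_calibration, finish_job, boxes_of
np.set_printoptions(precision=4,suppress=True)
def rot(o):
    o=np.array(o,float)
    return o if o.shape==(3,3) else (R.from_quat(o).as_matrix() if o.size==4 else R.from_rotvec(o).as_matrix())
def campose(name,s=None):
    c=get_calibration(name)
    if 'hand_eye' in c:
        s=s or sense(); T=np.eye(4);T[:3,:3]=rot(s['orientation']);T[:3,3]=s['eef_pos']
        return T@np.array(c['hand_eye'])
    T=np.eye(4);T[:3,:3]=rot(c['orientation']);T[:3,3]=c['eye'];return T
def rays(name,uv):
    c=get_calibration(name);K=np.array(c['intrinsics']);uv=np.atleast_2d(np.array(uv,float))
    D=np.array([c['k1'],0,0,0,0.])
    return np.c_[cv2.undistortPoints(uv[:,None],K,D)[:,0],np.ones(len(uv))]
def atdepth(name,uv,d,T=None):
    T=campose(name) if T is None else T
    return (rays(name,uv)*np.atleast_1d(d)[:,None])@T[:3,:3].T+T[:3,3]
def atz(name,uv,z,T=None):
    T=campose(name) if T is None else T
    r=rays(name,uv)@T[:3,:3].T
    return T[:3,3]+r*((z-T[2,3])/r[:,2:])
def cloud(name,depth,T=None):
    h,w=depth.shape;g=np.stack(np.meshgrid(np.arange(w),np.arange(h)),-1).reshape(-1,2)
    return atdepth(name,g,depth.ravel(),T).reshape(h,w,3)
def proj(name,P,T=None):
    c=get_calibration(name);T=campose(name) if T is None else T
    p=(np.atleast_2d(P)-T[:3,3])@T[:3,:3]
    return cv2.projectPoints(p[:,None],np.zeros(3),np.zeros(3),np.array(c['intrinsics']),np.array([c['k1'],0,0,0,0.]))[0][:,0]
E
python3 - <<'E'
from h import *
print(sense())
for n in ['top','scene']:
    im,d=read_camera(n); cv2.imwrite(f'pics/{n}0.png',im); np.savez(f'{n}0.npz',im=im,d=d)
    print(n,get_calibration(n))
    P=cloud(n,d)
    for t in ['unit','key_guide','cap','tray_in','pulley','set_screw','shaft']:
        try:
            for b in boxes_of(n,t)[:4]:
                u,v=np.round(b['at']).astype(int); print(t,b['score'],u,v,P[v,u])
        except Exception as e: print(t,e)
print(get_calibration('wrist'))
E
```

```text
{'clock': 0.0, 'q': array([-1.3848,  0.3838,  0.0438,  1.5996, -0.0179,  1.1612, -0.0499]), 'joint_vel': array([ 0.0004, -0.0002,  0.0004, -0.001 , -0.0002, -0.0017,  0.001 ]), 'tau': array([ -0.0003, -43.3457,   1.0243, -24.9512,   0.0105,   0.0114,
         0.    ]), 'eef_pos': array([0.1817, 0.6231, 0.2299]), 'orientation': array([-0.4441, -3.1098,  0.0042]), 'wrist_force': array([-0.2245, -0.7657, -0.9448]), 'moment': array([ 0.0609, -0.0391,  0.0088]), 'grasp_force': 0.0, 'opening': 1.0003202353426146}
top {'intrinsics': array([[390.5339,   0.    , 319.3982],
       [  0.    , 390.5339, 197.3138],
       [  0.    ,   0.    ,   1.    ]]), 'k1': -0.08267220238764417, 'eye': array([ 0.3604, -0.0537,  1.142 ]), 'orientation': array([-2.1891,  2.0189, -0.2268])}
unit 0.72 366 142 [ 0.7884 -0.168   0.027 ]
unit 0.6 294 206 [0.5544 0.0228 0.1296]
unit 0.59 211 232 [0.4811 0.2694 0.0014]
key_guide 0.79 297 206 [0.5676 0.0193 0.0642]
key_guide 0.57 249 131 [0.7827 0.1827 0.0582]
cap 0.45 291 204 [0.559  0.0311 0.1301]
tray_in 0.79 394 243 [ 0.4922 -0.2689  0.0053]
pulley 0.5 212 231 [0.4
[... 415 characters left out ...]
0.48 356 188 [0.5803 0.0386 0.1274]
unit 0.2 174 182 [ 0.4374 -0.4754  0.0316]
key_guide 0.65 353 219 [0.6153 0.0329 0.0562]
cap 0.73 358 189 [0.5763 0.044  0.1212]
tray_in 0.76 242 200 [ 0.4853 -0.274   0.0064]
pulley 0.85 432 200 [0.4958 0.2558 0.022 ]
pulley 0.32 421 286 [0.8122 0.1725 0.0423]
set_screw 0.62 436 198 [0.4981 0.2648 0.0311]
{'intrinsics': array([[284.5905,   0.    , 320.8483],
       [  0.    , 284.5905, 195.5518],
       [  0.    ,   0.    ,   1.    ]]), 'k1': -0.030097447830516242, 'hand_eye': array([[-0.0006, -0.9573, -0.289 ,  0.0751],
       [ 1.    , -0.0004, -0.0007,  0.0007],
       [ 0.0006, -0.289 ,  0.9573, -0.1424],
       [ 0.    ,  0.    ,  0.    ,  1.    ]])}
```

```bash
python3 - <<'E'
import cv2
a=cv2.imread('pics/top0.png')[60:300,130:480];b=cv2.imread('pics/scene0.png')[120:320,130:480]
a=cv2.resize(a,None,fx=2.2,fy=2.2,interpolation=2);cv2.imwrite('pics/t1.png',a)
cv2.imwrite('pics/s1.png',cv2.resize(b,None,fx=2.2,fy=2.2,interpolation=2))
E
```

```text
(no output)
```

View pics/t1.png

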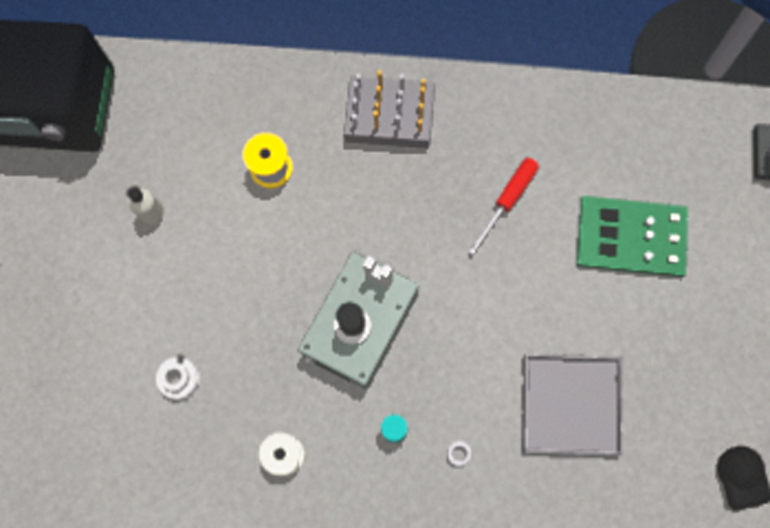

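View pics/s1.png

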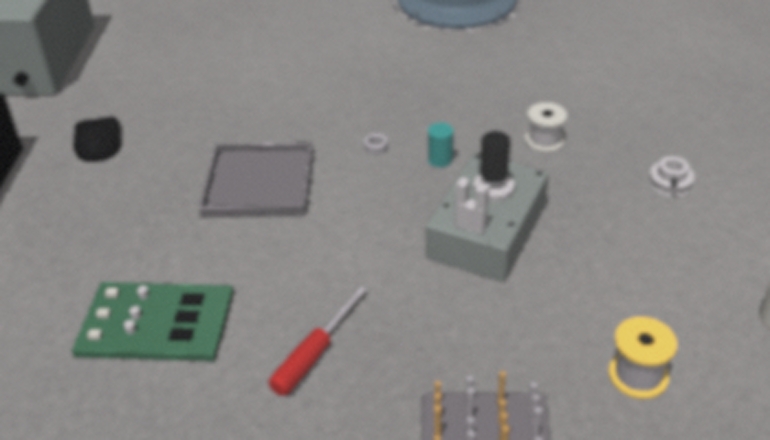

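The top crop shows the drive with black cap at about (350,317), its guide at (376,268), the pulley at (176,378) with screw head at (181,357), and the tray at (572,405). The turquoise decoy is at (394,428). The side view agrees with this.

```bash
python3 - <<'E'
from h import *
f=np.load('top0.npz');im,d=f['im'],f['d']
P=cloud('top',d)
def m(x0,x1,y0,y1,z0,z1):
    k=(P[...,0]>x0)&(P[...,0]<x1)&(P[...,1]>y0)&(P[...,1]<y1)&(P[...,2]>z0)&(P[...,2]<z1); return P[k]
q=m(.5,.6,-.03,.09,.122,.136);print('cap top',len(q),q.mean(0),np.ptp(q,0),cv2.minEnclosingCircle(q[:,:2].astype(np.float32)))
q=m(.45,.75,-.12,.12,.048,.06);r=cv2.minAreaRect(q[:,:2].astype(np.float32));print('box',r)
q=m(.45,.75,-.12,.12,.095,.121);print('guide',len(q),np.median(q,0))
q=m(.4,.56,.2,.34,.024,.036);print('hub',len(q),cv2.minEnclosingCircle(q[:,:2].astype(np.float32)),q[:,2].mean())
q=m(.4,.56,.2,.34,.010,.021);print('teeth',len(q),cv2.minEnclosingCircle(q[:,:2].astype(np.float32)))
q=m(.4,.6,-.36,-.17,.011,.022);print('tray',len(q),cv2.minAreaRect(q[:,:2].astype(np.float32)))
c=lambda x,y:[x/2.2+130,y/2.2+60]
print('corners',atz('top',[c(355,252),c(418,290),c(366,385),c(300,350)],.055))
print('cap',atz('top',[c(350,317)],.129),'pul',atz('top',[c(174,376)],.03),'scr',atz('top',[c(181,357)],.023),'tray',atz('top',[c(572,405)],.01))
E
```

```text
cap top 122 [0.5602 0.038  0.1292] [0.0305 0.0306 0.0094] ((0.5608912110328674, 0.0380706712603569), 0.016689008101820946)
box ((0.5547627806663513, 0.011987879872322083), (0.15509063005447388, 0.17139019072055817), 67.75764465332031)
guide 84 [0.6226 0.0198 0.116 ]
hub 101 ((0.4862444996833801, 0.2664601802825928), 0.02407868579030037) 0.02931847406190449
teeth 130 ((0.48066991567611694, 0.26822593808174133), 0.027698194608092308)
tray 272 ((0.4900605380535126, -0.2559225559234619), (0.1291944980621338, 0.12940511107444763), 2.8122153282165527)
corners [[ 0.6602  0.0447  0.055 ]
 [ 0.6159 -0.0418  0.055 ]
 [ 0.4871  0.0141  0.055 ]
 [ 0.5249  0.1026  0.055 ]]
cap [[0.5586 0.0363 0.129 ]] pul [[0.4807 0.2673 0.03  ]] scr [[0.5073 0.2635 0.023 ]] tray [[ 0.4876 -0.2565  0.01  ]]
```

```bash
cat >> h.py <<'E'
def go(pos,yawx=None,n=None):
    """tool-frame shift/turn from now to pos with tool pointing down and tool x at yawx (deg)"""
    s=sense();M=rot(s['orientation']);d=M.T@(np.array(pos)-s['eef_pos'])
    if yawx is None: yawx=np.degrees(np.arctan2(M[1,0],M[0,0]))
    a=np.radians(yawx);G=np.array([[np.cos(a),np.sin(a),0],[np.sin(a),-np.cos(a),0],[0,0,-1]])
    t=R.from_matrix(M.T@G).as_rotvec()
    k=n or int(np.ceil(max(np.linalg.norm(d)/.041,np.linalg.norm(t)/.12)))
    # turned as it goes: shift of row i is expressed in turned axes
    print('now',s['eef_pos'],'yawx',np.degrees(np.arctan2(M[1,0],M[0,0])),'q',s['q'],'t',s['clock'])
    print('rows',k,'shift total',d,'turn total',t,'per row shift',d/k,'turn',t/k)
E
python3 - <<'E'
from h import *
go([.5595,.0375,.23],156.7)
E
```

```text
now [0.182  0.624  0.2313] yawx 163.74226405769042 q [-1.3848  0.3828  0.0439  1.5979 -0.0179  1.1612 -0.0499] t 0.8
rows 18 shift total [-0.5266 -0.4574  0.0013] turn total [ 0.0001 -0.      0.1229] per row shift [-0.0293 -0.0254  0.0001] turn [ 0.     -0.      0.0068]
```

>>> carry_out:
  linear:
    - [-0.0293,-0.0254,0]
    - [-0.0293,-0.0254,0]
    - [-0.0293,-0.0254,0]
    - [-0.0293,-0.0254,0]
    - [-0.0293,-0.0254,0]
    - [-0.0293,-0.0254,0]
    - [-0.0293,-0.0254,0]
    - [-0.0293,-0.0254,0]
  turn:
    - [0,0,0]
    - [0,0,0]
    - [0,0,0]
    - [0,0,0]
    - [0,0,0]
    - [0,0,0]
    - [0,0,0]
    - [0,0,0]
  grip: [0,0,0,0,0,0,0,0]

```text
clock: 1.47
eef_pos: [0.351, 0.3617, 0.2316]
orientation: [0.444, 3.11, 0.001]
wrist_force: [1.4, 1.1, -0.3]
opening: 1.0
grasp_force: 0.0
```

>>> carry_out:
  linear:
    - [-0.0293,-0.0254,0]
    - [-0.0293,-0.0254,0]
    - [-0.0293,-0.0254,0]
    - [-0.0293,-0.0254,0]
    - [-0.0293,-0.0254,0]
    - [-0.0293,-0.0254,0]
    - [-0.0293,-0.0254,0]
    - [-0.0293,-0.0254,0]
  turn:
    - [0,0,0]
    - [0,0,0]
    - [0,0,0]
    - [0,0,0]
    - [0,0,0]
    - [0,0,0]
    - [0,0,0]
    - [0,0,0]
  grip: [0,0,0,0,0,0,0,0]

```text
clock: 2.13
eef_pos: [0.5191, 0.101, 0.2317]
orientation: [0.444, 3.109, 0.001]
wrist_force: [-0.1, 0.7, -0.1]
opening: 0.999
grasp_force: 0.0
```

```bash
python3 - <<'E'
from h import *
go([.5595,.0375,.23],156.7)
E
```

```text
now [0.5191 0.101  0.2317] yawx 163.75555100276253 q [-0.6972  0.1566  0.4706  1.9078 -0.0803  1.0942  1.0926] t 2.1333
rows 2 shift total [-0.0566 -0.0496  0.0017] turn total [0.001  0.0006 0.1231] per row shift [-0.0283 -0.0248  0.0009] turn [0.0005 0.0003 0.0616]
```

>>> carry_out:
  linear:
    - [-0.0285,-0.025,0.001]
    - [-0.0285,-0.025,0.001]
    - [0,0,0]
    - [0,0,0]
    - [0,0,0]
  turn:
    - [0,0,0]
    - [0,0,0]
    - [0,0,0.062]
    - [0,0,0.061]
    - [0,0,0]
  grip: [0,0,0,0,0]

```text
clock: 2.55
eef_pos: [0.5594, 0.0374, 0.2293]
orientation: [0.64, 3.076, -0.0]
wrist_force: [0.4, 0.6, 0.1]
opening: 0.998
grasp_force: 0.0
```

```bash
python3 - <<'E'
from h import *
s=sense();im,d=read_camera('wrist');T=campose('wrist',s);P=cloud('wrist',d,T)
cv2.imwrite('pics/w1.png',im);np.savez('w1.npz',P=P,im=im,d=d)
def m(x0,x1,y0,y1,z0,z1):
    k=(d>0)&(P[...,0]>x0)&(P[...,0]<x1)&(P[...,1]>y0)&(P[...,1]<y1)&(P[...,2]>z0)&(P[...,2]<z1); return P[k]
q=m(.5,.61,-.03,.09,.123,.133);print('cap',len(q),q.mean(0),cv2.minEnclosingCircle(q[:,:2].astype(np.float32)))
q=m(.45,.75,-.12,.12,.050,.059);print('box',len(q),cv2.minAreaRect(q[:,:2].astype(np.float32)),np.median(q[:,2]))
q=m(.59,.7,-.05,.08,.112,.121);print('guide',len(q),q.mean(0),cv2.minAreaRect(q[:,:2].astype(np.float32)))
go([.56,.0375,.095],156.7)
E
```

```text
cap 1087 [0.5586 0.0387 0.1286] ((0.5593423843383789, 0.03840835392475128), 0.01695043407380581)
box 8190 ((0.5533810257911682, 0.011797979474067688), (0.1553632616996765, 0.16735485196113586), 66.99081420898438) 0.05468681725647734
guide 306 [0.6245 0.0117 0.117 ] ((0.6253657341003418, 0.011406324803829193), (0.032969310879707336, 0.014274127781391144), 68.50116729736328)
now [0.5591 0.0384 0.2293] yawx 156.73294054384985 q [-0.6071  0.2329  0.5349  1.84   -0.1322  1.1039  1.1404] t 2.6
rows 4 shift total [-0.0012 -0.0005  0.1343] turn total [-0.     -0.0001  0.0006] per row shift [-0.0003 -0.0001  0.0336] turn [-0.     -0.      0.0001]
```

View pics/w1.png

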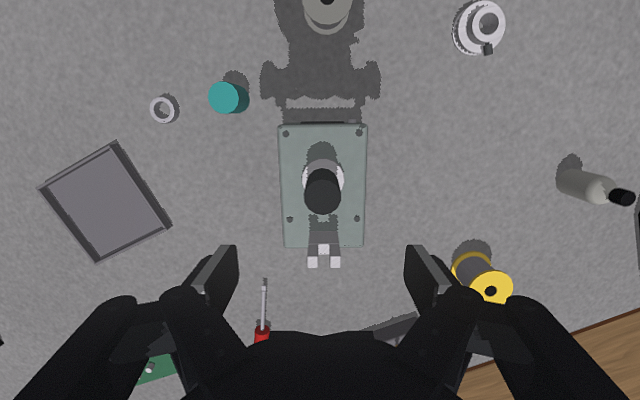

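The wrist picture shows the cap at (322,190) centred between the pads, with the guide prongs at (323,258). The clouds agree with the given sizes.

>>> carry_out:
  linear:
    - [0,0,0.035]
    - [0,0,0.035]
    - [0,0,0.035]
    - [0,0,0.034]
    - [0,0,0]
    - [0,0,0]
    - [0,0,0]
    - [0,0,0]
  turn:
    - [0,0,0]
    - [0,0,0]
    - [0,0,0]
    - [0,0,0]
    - [0,0,0]
    - [0,0,0]
    - [0,0,0]
    - [0,0,0]
  grip: [0,0,0,0,1,1,1,1]
  force: 30

```text
clock: 3.27
eef_pos: [0.5615, 0.0391, 0.0932]
orientation: [0.632, 3.072, 0.004]
wrist_force: [0.4, 0.1, 0.1]
opening: 0.449
grasp_force: 0.0
```

>>> carry_out:
  linear:
    - [0,0,0]
    - [0,0,0]
    - [0,0,0]
    - [0,0,0]
  turn:
    - [0,0,0]
    - [0,0,0]
    - [0,0,0]
    - [0,0,0]
  grip: [1,1,1,1]

```text
clock: 3.6
eef_pos: [0.5615, 0.039, 0.0932]
orientation: [0.633, 3.072, 0.004]
wrist_force: [-1.7, 0.5, 6.3]
opening: 0.393
grasp_force: 29.9
```

>>> carry_out:
  linear:
    - [0,0,-0.01]
    - [0,0,-0.02]
    - [0,0,-0.03]
    - [0,0,-0.03]
    - [0,0,0]
  turn:
    - [0,0,0]
    - [0,0,0]
    - [0,0,0]
    - [0,0,0]
    - [0,0,0]
  grip: [1,1,1,1,1]

```text
clock: 4.02
eef_pos: [0.564, 0.0386, 0.1876]
orientation: [0.633, 3.065, 0.009]
wrist_force: [1.8, -0.6, 0.6]
opening: 0.395
grasp_force: 30.6
```

```bash
python3 - <<'E'
from h import *
s=sense();im,d=read_camera('wrist');cv2.imwrite('pics/w2.png',im[60:340,120:520]);print(s['opening'],s['grasp_force'])
go([.489,-.257,.18])
E
```

```text
0.39489084600285707 30.61436388641596
now [0.5624 0.0387 0.1851] yawx 156.67376237405847 q [-0.5956  0.286   0.5303  1.8816 -0.1715  1.0087  1.1711] t 4.0667
rows 8 shift total [-0.0497 -0.3006  0.0037] turn total [0.0059 0.0075 0.    ] per row shift [-0.0062 -0.0376  0.0005] turn [0.0007 0.0009 0.    ]
```

>>> carry_out:
  linear:
    - [-0.0062,-0.0376,0]
    - [-0.0062,-0.0376,0]
    - [-0.0062,-0.0376,0]
    - [-0.0062,-0.0376,0]
    - [-0.0062,-0.0376,0]
    - [-0.0062,-0.0376,0]
    - [-0.0062,-0.0376,0]
    - [-0.0062,-0.0376,0]
  turn:
    - [0,0,0]
    - [0,0,0]
    - [0,0,0]
    - [0,0,0]
    - [0,0,0]
    - [0,0,0]
    - [0,0,0]
    - [0,0,0]
  grip: [1,1,1,1,1,1,1,1]

```text
clock: 4.73
eef_pos: [0.484, -0.2584, 0.1798]
orientation: [-0.634, -3.076, -0.001]
wrist_force: [0.8, -0.9, -0.6]
opening: 0.396
grasp_force: 30.6
```

>>> carry_out:
  linear:
    - [0,0,0.035]
    - [0,0,0.035]
    - [0,0,0.035]
    - [0,0,0.03]
    - [0,0,0]
    - [0,0,0]
  turn:
    - [0,0,0]
    - [0,0,0]
    - [0,0,0]
    - [0,0,0]
    - [0,0,0]
    - [0,0,0]
  grip: [1,1,1,1,1,1]

```text
clock: 5.23
eef_pos: [0.4832, -0.2563, 0.0435]
orientation: [-0.634, -3.071, -0.001]
wrist_force: [0.2, 0.1, 0.0]
opening: 0.399
grasp_force: 30.6
```

```bash
python3 - <<'E'
from h import *
go([.489,-.257,.019],156.7); print(sense()['wrist_force'],sense()['opening'])
E
```

```text
now [ 0.4832 -0.2563  0.0435] yawx 156.68340394375588 q [-0.0689  0.503   0.5763  1.9943 -0.3899  0.7598  1.9037] t 5.2333
rows 1 shift total [-0.0057  0.0017  0.0245] turn total [-0.0007 -0.0057 -0.0003] per row shift [-0.0057  0.0017  0.0245] turn [-0.0007 -0.0057 -0.0003]
[0.1661 0.1095 0.03  ] 0.3988751145916134
```

>>> carry_out:
  linear:
    - [-0.003,0,0.012]
    - [-0.003,0.001,0.008]
    - [0,0,0.003]
    - [0,0,0]
  turn:
    - [0,-0.005,0]
    - [0,0,0]
    - [0,0,0]
    - [0,0,0]
  grip: [1,1,1,1]

```text
clock: 5.57
eef_pos: [0.4922, -0.2585, 0.0225]
orientation: [0.632, 3.072, -0.001]
wrist_force: [-0.0, 0.1, -1.0]
opening: 0.397
grasp_force: 30.6
```

>>> carry_out:
  linear:
    - [0,0,0.001]
    - [0,0,0]
    - [0,0,0]
    - [0,0,0]
    - [0,0,0]
    - [0,0,0]
  turn:
    - [0,0,0]
    - [0,0,0]
    - [0,0,0]
    - [0,0,0]
    - [0,0,0]
    - [0,0,0]
  grip: [1,1,0,0,0,0]

```text
clock: 6.07
eef_pos: [0.4916, -0.2588, 0.0215]
orientation: [0.634, 3.072, -0.002]
wrist_force: [-0.9, -0.2, -0.4]
opening: 0.937
grasp_force: 0.0
```

>>> carry_out:
  linear:
    - [0,0,0]
    - [0,0,-0.03]
    - [0,0,-0.04]
    - [0,0,-0.04]
    - [0,0,-0.04]
    - [0,0,-0.04]
    - [0,0,0]
  turn:
    - [0,0,0]
    - [0,0,0]
    - [0,0,0]
    - [0,0,0]
    - [0,0,0]
    - [0,0,0]
    - [0,0,0]
  grip: [0,0,0,0,0,0,0]

```text
clock: 6.65
eef_pos: [0.4957, -0.2618, 0.2202]
orientation: [0.632, 3.056, -0.004]
wrist_force: [1.3, -0.9, 0.2]
opening: 1.003
grasp_force: 0.0
```

```bash
python3 - <<'E'
from h import *
s=sense();im,d=read_camera('wrist');cv2.imwrite('pics/w3.png',im[0:400:1,100:540])
P=cloud('wrist',d,campose('wrist',s))
k=(d>0)&(abs(P[...,0]-.489)<.08)&(abs(P[...,1]+.257)<.08)&(P[...,2]>.04)&(P[...,2]<.07);print('cap',P[k].mean(0),P[k].max(0),k.sum())
# target: look at shaft from above, TCP .23
go([.559,.0384,.23],156.7)
E
```

```text
cap [ 0.4891 -0.2575  0.0532] [ 0.5069 -0.2413  0.0556] 753
now [ 0.4941 -0.2604  0.2167] yawx 156.6704100791431 q [-0.2004  0.2538  0.709   1.8752 -0.1918  1.0635  1.7475] t 6.7
rows 8 shift total [ 0.0585  0.3001 -0.0137] turn total [ 0.0018  0.0163 -0.0005] per row shift [ 0.0073  0.0375 -0.0017] turn [ 0.0002  0.002  -0.0001]
```

View pics/w3.png

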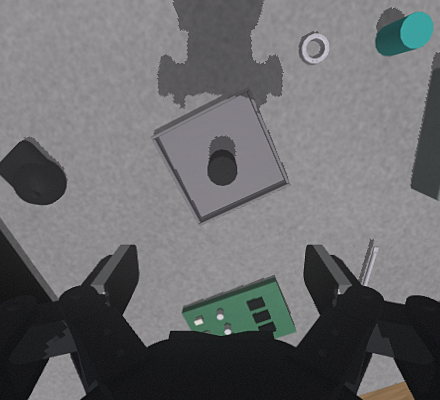

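The picture shows the cap upright in the middle of the tray at (222,165), with its top at 54 mm as it should be. Next is a look at the bare shaft.

>>> carry_out:
  linear:
    - [0.0073,0.0375,-0.002]
    - [0.0073,0.0375,-0.002]
    - [0.0073,0.0375,-0.002]
    - [0.0073,0.0375,-0.002]
    - [0.0073,0.0375,-0.002]
    - [0.0073,0.0375,-0.002]
    - [0.0073,0.0375,-0.001]
    - [0.0073,0.0375,-0.001]
  turn:
    - [0,0.012,0]
    - [0,0,0]
    - [0,0,0]
    - [0,0,0]
    - [0,0,0]
    - [0,0,0]
    - [0,0,0]
    - [0,0,0]
  grip: [0,0,0,0,0,0,0,0]

```text
clock: 7.37
eef_pos: [0.5549, 0.0421, 0.2244]
orientation: [-0.633, -3.068, -0.002]
wrist_force: [0.3, -0.6, 0.1]
opening: 1.002
grasp_force: 0.0
```

```bash
cat > look.py <<'E'
import sys
from h import *
s=sense();im,d=read_camera('wrist');T=campose('wrist',s);P=cloud('wrist',d,T)
np.savez(sys.argv[1]+'.npz',P=P,im=im,d=d,T=T)
def m(c,r,z0,z1): return P[(d>0)&(np.hypot(P[...,0]-c[0],P[...,1]-c[1])<r)&(P[...,2]>z0)&(P[...,2]<z1)]
q=m((.559,.038),.03,.121,.130);print('shaft',len(q),q.mean(0),cv2.minEnclosingCircle(q[:,:2].astype(np.float32)))
q=m((.559,.038),.04,.060,.070);print('boss',len(q),cv2.minEnclosingCircle(q[:,:2].astype(np.float32)))
q=m((.625,.011),.03,.112,.122);print('guide',len(q),cv2.minAreaRect(q[:,:2].astype(np.float32)))
# rectify the plane of the shaft end (z=.125) about the axis: 0.1 mm per pixel, up = +x world, left = +y
c=(.559,.038);N=400;g=np.linspace(.02,-.02,N)
X,Y=np.meshgrid(c[0]+g,c[1]+g,indexing='ij');uv=proj('wrist',np.c_[X.ravel(),Y.ravel(),np.full(N*N,.125)],T).astype(np.float32)
cv2.imwrite(f'pics/{sys.argv[1]}.png',cv2.remap(im,uv[:,0].reshape(N,N),uv[:,1].reshape(N,N),cv2.INTER_CUBIC))
go([.559,.038,.23],156.7)
E
python3 look.py sh1
```

```text
shaft 336 [0.5589 0.0383 0.1247] ((0.5594310760498047, 0.03891313076019287), 0.010457602329552174)
boss 945 ((0.5594131946563721, 0.039223812520504), 0.02395087294280529)
guide 320 ((0.6260831952095032, 0.011316421441733837), (0.032987356185913086, 0.015101923607289791), 66.24614715576172)
now [0.5565 0.0539 0.2244] yawx 157.44792559362782 q [-0.6216  0.239   0.527   1.8434 -0.1448  1.1008  1.1368] t 7.4167
rows 1 shift total [-0.0084 -0.0137 -0.0058] turn total [ 0.0056 -0.0098  0.013 ] per row shift [-0.0084 -0.0137 -0.0058] turn [ 0.0056 -0.0098  0.013 ]
```

View pics/sh1.png

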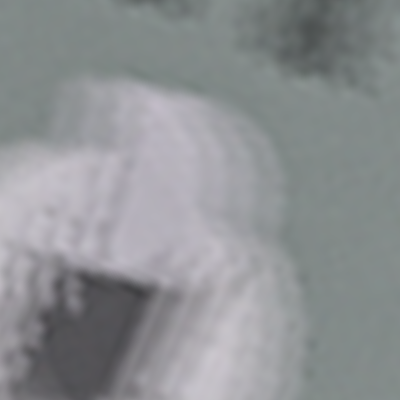

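>>> carry_out:
  linear:
    - [-0.0084,-0.0135,0.02]
    - [0,0,0.025]
    - [0,0,0]
    - [0,0,0]
    - [0,0,0]
  turn:
    - [0,0,0]
    - [0,0,0]
    - [0,0,0]
    - [0,0,0]
    - [0,0,0]
  grip: [0,0,0,0,0]

```text
clock: 7.83
eef_pos: [0.5577, 0.0246, 0.1806]
orientation: [-0.634, -3.069, -0.002]
wrist_force: [0.8, -0.3, 0.3]
opening: 1.0
grasp_force: 0.0
```

```bash
python3 look.py sh2; python3 - <<'E'
from h import *
f=np.load('sh2.npz');P,d=f['P'],f['d']
q=P[(d>0)&(np.hypot(P[...,0]-.559,P[...,1]-.038)<.03)&(P[...,2]>.1235)&(P[...,2]<.127)]
h=cv2.convexHull(q[:,:2].astype(np.float32)*1000)[:,0]
# edge of the hull by direction: support function
c=np.array([559.,38.])
for a in range(0,360,15):
    u=np.array([np.cos(np.radians(a)),np.sin(np.radians(a))]);print(a,round(float(((h-c)@u).max()),2),end='; ')
im=cv2.imread('pics/sh2.png');cv2.imwrite('pics/sh2b.png',cv2.resize(np.vstack([np.hstack([im])]),None,fx=1.2,fy=1.2))
E
```

```text
shaft 496 [0.5588 0.0383 0.1247] ((0.5597341060638428, 0.03916391730308533), 0.010406887158751488)
boss 1291 ((0.559402585029602, 0.03913741186261177), 0.02401152066886425)
guide 457 ((0.625548779964447, 0.011533519253134727), (0.03395376726984978, 0.014237460680305958), 66.76170349121094)
now [0.5584 0.0247 0.1813] yawx 156.68227030575338 q [-0.5759  0.2917  0.5377  1.8853 -0.1783  1.0163  1.2023] t 7.8833
rows 2 shift total [ 0.005   0.0125 -0.0486] turn total [ 0.0008 -0.0061 -0.0003] per row shift [ 0.0025  0.0062 -0.0243] turn [ 0.0004 -0.0031 -0.0002]
0 10.73; 15 10.9; 30 10.77; 45 10.32; 60 9.21; 75 7.47; 90 8.92; 105 10.02; 120 10.67; 135 10.67; 150 10.19; 165 9.99; 180 9.27; 195 9.03; 210 8.63; 225 8.57; 240 8.24; 255 8.23; 270 8.55; 285 8.85; 300 9.13; 315 9.59; 330 10.16; 345 10.59;
```

View pics/sh2.png

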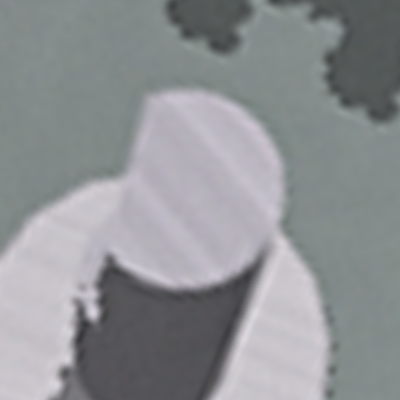

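The D shows clearly: its flat edge runs from (150,97) to (107,250), so its normal lies at a yaw of about 74.5°. The unit is at about -23°, so the shaft stands at about 1.70 rad. I'll grip across the flat.

```bash
python3 - <<'E'
from h import *
go([.559,.0374,.16],164.5)
E
```

```text
now [0.5584 0.0247 0.1813] yawx 156.68227030575338 q [-0.5759  0.2917  0.5377  1.8853 -0.1783  1.0163  1.2023] t 7.8833
rows 2 shift total [0.0043 0.0119 0.0214] turn total [ 0.0012 -0.0061 -0.1364] per row shift [0.0022 0.0059 0.0107] turn [ 0.0006 -0.003  -0.0682]
```

>>> carry_out:
  linear:
    - [0.0022,0.006,0.01]
    - [0.0022,0.006,0.01]
    - [0,0,0]
    - [0,0,0]
    - [0,0,0]
  turn:
    - [0,-0.006,0]
    - [0,0,0]
    - [0,0,-0.068]
    - [0,0,-0.068]
    - [0,0,0]
  grip: [0.4,0.4,0.4,0.4,0.4]

```text
clock: 8.3
eef_pos: [0.5587, 0.0384, 0.1608]
orientation: [-0.42, -3.113, -0.002]
wrist_force: [0.5, 0.7, -0.6]
opening: 0.602
grasp_force: 0.0
```

```bash
python3 - <<'E'
from h import *
go([.559,.0374,.098],164.5)
E
```

```text
now [0.5587 0.0384 0.1608] yawx 164.61459890297337 q [-0.5673  0.3138  0.4994  1.9017 -0.1815  0.9705  1.317 ] t 8.3
rows 2 shift total [-0.0006 -0.0009  0.0628] turn total [ 0.001  -0.0008  0.002 ] per row shift [-0.0003 -0.0005  0.0314] turn [ 0.0005 -0.0004  0.001 ]
```

>>> carry_out:
  linear:
    - [-0.0005,-0.001,0.031]
    - [0,0,0.025]
    - [0,0,0.006]
    - [0,0,0]
    - [0,0,0]
    - [0,0,0]
    - [0,0,0]
    - [0,0,0]
  turn:
    - [0,0,0]
    - [0,0,0]
    - [0,0,0]
    - [0,0,0]
    - [0,0,0]
    - [0,0,0]
    - [0,0,0]
    - [0,0,0]
  grip: [0.4,0.4,0.4,1,1,1,1,1]
  force: 40

```text
clock: 8.97
eef_pos: [0.5602, 0.0369, 0.1003]
orientation: [0.423, 3.111, 0.003]
wrist_force: [0.2, 0.4, 2.3]
opening: 0.174
grasp_force: 40.3
```

>>> carry_out:
  linear:
    - [0,0,0]
    - [0,0,0]
    - [0,0,0]
  turn:
    - [0,0,0]
    - [0,0,0]
    - [0,0,0]
  grip: [1,1,1]

```text
clock: 9.22
eef_pos: [0.5602, 0.0369, 0.1002]
orientation: [0.423, 3.111, 0.003]
wrist_force: [-0.2, 0.7, 6.8]
opening: 0.172
grasp_force: 40.9
```

```bash
python3 - <<'E'
from h import *
s=sense();print(s['wrist_force'],s['moment'],s['opening']*85,s['grasp_force']);go([.559,.0374,.098],67)
E
```

```text
[-0.2025  0.6776  6.7886] [0.0834 0.0697 0.0578] 14.62841246345178 40.88597076013684
now [0.5602 0.0369 0.1002] yawx 164.5041423872681 q [-0.5359  0.402   0.473   1.939  -0.2406  0.853   1.3642] t 9.2167
rows 15 shift total [0.0013 0.0001 0.0022] turn total [ 0.003  -0.0005  1.7018] per row shift [0.0001 0.     0.0001] turn [ 0.0002 -0.      0.1135]
```

>>> carry_out:
  linear:
    - [0.0002,0,0]
    - [0.0002,0,0]
    - [0.0002,0,0]
    - [0.0002,0,0]
    - [0.0002,0,0]
    - [0.0002,0,0]
    - [0.0002,0,0]
    - [0.0002,0,0]
  turn:
    - [0,0,0.1]
    - [0,0,0.1]
    - [0,0,0.1]
    - [0,0,0.1]
    - [0,0,0.1]
    - [0,0,0.1]
    - [0,0,0.1]
    - [0,0,0.1]
  grip: [1,1,1,1,1,1,1,1]

```text
clock: 9.88
eef_pos: [0.5593, 0.0381, 0.1002]
orientation: [1.608, 2.697, 0.005]
wrist_force: [1.2, 1.3, 5.5]
opening: 0.173
grasp_force: 41.0
```

>>> carry_out:
  linear:
    - [0.0002,0,0]
    - [0.0002,0,0]
    - [0.0002,0,0]
    - [0.0002,0,0]
    - [0.0002,0,0]
    - [0.0002,0,0]
    - [0.0002,0,0]
    - [0.0002,0,0]
  turn:
    - [0,0,0.1]
    - [0,0,0.1]
    - [0,0,0.1]
    - [0,0,0.1]
    - [0,0,0.1]
    - [0,0,0.1]
    - [0,0,0.1]
    - [0,0,0.05]
  grip: [1,1,1,1,1,1,1,1]

```text
clock: 10.55
eef_pos: [0.5595, 0.0395, 0.1003]
orientation: [2.483, 1.922, 0.006]
wrist_force: [1.1, 1.1, 4.2]
opening: 0.179
grasp_force: 40.9
```

```bash
python3 - <<'E'
from h import *
s=sense();print(s['wrist_force'],s['moment'],s['opening']*85,s['grasp_force']);go([.559,.0384,.098],67)
E
```

```text
[1.1366 1.0578 4.2093] [ 0.1636 -0.1075  0.0571] 15.225735849671374 40.90155003592372
now [0.5595 0.0395 0.1003] yawx 75.48310225244657 q [-0.8133  0.4892  0.8209  1.9526 -0.4595  0.8912 -0.0079] t 10.55
rows 2 shift total [-0.0012 -0.0002  0.0023] turn total [ 0.0029 -0.0024  0.1481] per row shift [-0.0006 -0.0001  0.0011] turn [ 0.0015 -0.0012  0.074 ]
```

>>> carry_out:
  linear:
    - [0.0002,0,0]
    - [0.0002,0,0]
    - [0,0,0]
    - [0,0,0]
  turn:
    - [0,0,0.075]
    - [0,0,0.073]
    - [0,0,0]
    - [0,0,0]
  grip: [1,1,1,1]

```text
clock: 10.88
eef_pos: [0.5596, 0.0397, 0.1003]
orientation: [2.617, 1.737, 0.006]
wrist_force: [1.4, 0.5, 5.5]
opening: 0.174
grasp_force: 40.8
```

```bash
python3 - <<'E'
from h import *
s=sense();print(s['wrist_force'],s['moment'],s['opening']*85,s['grasp_force']);go([.559,.0384,.098],67)
E
```

```text
[1.4174 0.4858 5.4582] [ 0.1833 -0.1102 -0.076 ] 14.79628004351366 40.80472955594531
now [0.5596 0.0397 0.1003] yawx 67.16990911661408 q [-0.8381  0.503   0.8548  1.9531 -0.4852  0.8984 -0.1318] t 10.8833
rows 1 shift total [-0.0015 -0.      0.0023] turn total [ 0.0027 -0.0027  0.003 ] per row shift [-0.0015 -0.      0.0023] turn [ 0.0027 -0.0027  0.003 ]
```

>>> carry_out:
  linear:
    - [0,0,0]
    - [0,0,0]
    - [0,0,0]
    - [0,0,-0.02]
    - [0,0,-0.03]
    - [0,0,-0.03]
    - [0,0,0]
    - [0,0,0]
  turn:
    - [0,0,0]
    - [0,0,0]
    - [0,0,0]
    - [0,0,0]
    - [0,0,0]
    - [0,0,0]
    - [0,0,0]
    - [0,0,0]
  grip: [0.4,0.4,0.4,0.4,0.4,0.4,0.4,0.4]

```text
clock: 11.55
eef_pos: [0.5584, 0.039, 0.18]
orientation: [-2.617, -1.738, -0.004]
wrist_force: [-1.1, 0.3, 0.1]
opening: 0.603
grasp_force: 0.0
```

```bash
sed -i 's/^c=(.559,.038);N=400;g=np.linspace(.02,-.02,N)/c=(.5805,.0303);N=500;g=np.linspace(.06,-.06,N)/' look.py; python3 look.py sh3; python3 - <<'E'
from h import *
f=np.load('sh3.npz');P,d=f['P'],f['d']
q=P[(d>0)&(np.hypot(P[...,0]-.559,P[...,1]-.038)<.03)&(P[...,2]>.1235)&(P[...,2]<.127)]
h=cv2.convexHull(q[:,:2].astype(np.float32)*1000)[:,0]
for a in range(-60,300,10):
    u=np.array([np.cos(np.radians(a)),np.sin(np.radians(a))]);print(a,round(float(((h-[559.5,39.2])@u).max()),2),end='; ')
go([.4815,.268,.2])
E
```

```text
shaft 501 [0.5587 0.0409 0.1247] ((0.5595511198043823, 0.039925623685121536), 0.01018344797194004)
boss 1269 ((0.5596232414245605, 0.040036167949438095), 0.023990800604224205)
guide 583 ((0.6260029077529907, 0.011958794668316841), (0.03413812071084976, 0.014319872483611107), 67.01078796386719)
now [0.557  0.0392 0.1786] yawx 67.19270583994096 q [-0.9253  0.3886  0.9486  1.9043 -0.3675  1.0349 -0.2174] t 11.6
rows 14 shift total [-0.0003  0.0022 -0.0515] turn total [-0.0006 -0.0015 -1.5622] per row shift [-0.      0.0002 -0.0037] turn [-0.     -0.0001 -0.1116]
-60 8.68; -50 8.05; -40 7.18; -30 6.18; -20 6.22; -10 7.59; 0 8.74; 10 9.62; 20 10.21; 30 10.49; 40 10.45; 50 10.67; 60 10.7; 70 10.75; 80 10.76; 90 10.46; 100 10.57; 110 10.64; 120 10.52; 130 10.47; 140 10.25; 150 10.02; 160 9.81; 170 9.93; 180 9.76; 190 9.53; 200 9.56; 210 9.67; 220 9.48; 230 9.27; 240 9.34; 250 9.31; 260 9.25; 270 9.39; 280 9.4; 290 9.12; now [0.557  0.0392 0.1786] yawx 67.19270583994096 q [-0.9253  0.3886  0.9486  1.9043 -0.3675  1.0349 -0.2174] t 11.6
rows 6 shift total [ 0.1816 -0.1583 -0.0211] turn total [-0.0013 -0.0006  0.    ] per row shift [ 0.0303 -0.0264 -0.0035] turn [-0.0002 -0.0001  0.    ]
```

View pics/sh3.png

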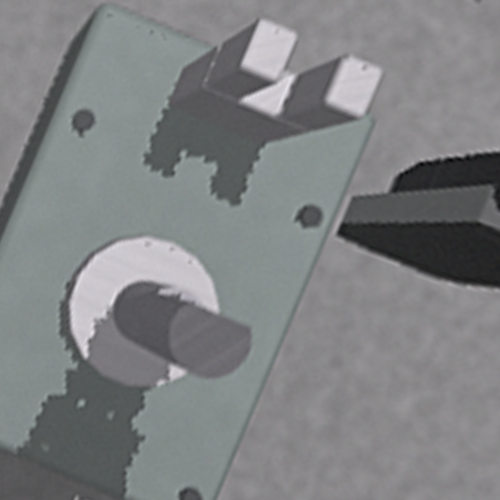

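The rectified picture shows the shaft end at (210,340) with its flat towards the prongs at (270,50) and (355,85). The cloud puts the flat at about -24° and the guide at -23°. Next is the pulley.

>>> carry_out:
  linear:
    - [0.03,-0.026,-0.01]
    - [0.03,-0.026,-0.01]
    - [0.03,-0.026,-0.01]
    - [0.03,-0.026,-0.01]
    - [0.031,-0.027,0]
    - [0.031,-0.027,0]
    - [0,0,0]
    - [0,0,0]
  turn:
    - [0,0,0]
    - [0,0,0]
    - [0,0,0]
    - [0,0,0]
    - [0,0,0]
    - [0,0,0]
    - [0,0,-0.12]
    - [0,0,-0.12]
  grip: [0,0,0,0,0,0,0,0]

```text
clock: 12.27
eef_pos: [0.4787, 0.2725, 0.2163]
orientation: [-2.373, -2.056, 0.008]
wrist_force: [0.9, -1.7, -0.7]
opening: 1.002
grasp_force: 0.0
```

>>> carry_out:
  linear:
    - [0,0,0]
    - [0,0,0]
    - [0,0,0]
    - [0,0,0]
    - [0,0,0]
    - [0,0,0]
    - [0,0,0]
    - [0,0,0]
  turn:
    - [0,0,-0.12]
    - [0,0,-0.12]
    - [0,0,-0.12]
    - [0,0,-0.12]
    - [0,0,-0.12]
    - [0,0,-0.12]
    - [0,0,-0.12]
    - [0,0,-0.12]
  grip: [0,0,0,0,0,0,0,0]

```text
clock: 12.93
eef_pos: [0.4807, 0.2674, 0.2165]
orientation: [-1.168, -2.913, 0.006]
wrist_force: [-0.1, 0.9, 0.5]
opening: 1.0
grasp_force: 0.0
```

>>> carry_out:
  linear:
    - [0,0,0]
    - [0,0,0]
    - [0,0,0]
    - [0,0,0]
    - [0,0,0.01]
    - [0,0,0]
    - [0,0,0]
  turn:
    - [0,0,-0.12]
    - [0,0,-0.12]
    - [0,0,-0.12]
    - [0,0,-0.12]
    - [0,0,-0.12]
    - [0,0,0]
    - [0,0,0]
  grip: [0,0,0,0,0,0,0]

```text
clock: 13.52
eef_pos: [0.4806, 0.2672, 0.2066]
orientation: [-0.269, -3.125, 0.005]
wrist_force: [0.0, 0.3, 0.7]
opening: 0.997
grasp_force: 0.0
```

```bash
python3 - <<'E'
from h import *
s=sense();im,d=read_camera('wrist');T=campose('wrist',s);P=cloud('wrist',d,T)
np.savez('p1.npz',P=P,im=im,d=d,T=T)
def m(c,r,z0,z1): return P[(d>0)&(np.hypot(P[...,0]-c[0],P[...,1]-c[1])<r)&(P[...,2]>z0)&(P[...,2]<z1)]
c0=(.4815,.268)
q=m(c0,.03,.0285,.0325);c1,r1=cv2.minEnclosingCircle(q[:,:2].astype(np.float32));print('hub',len(q),c1,r1,q[:,2].mean())
q=m(c0,.045,.012,.019);print('teeth',len(q),cv2.minEnclosingCircle(q[:,:2].astype(np.float32)))
q=m(c1,.05,.017,.0295);q=q[np.hypot(q[:,0]-c1[0],q[:,1]-c1[1])>.0215];v=q[:,:2].mean(0)-c1;print('screw',len(q),q.mean(0),np.degrees(np.arctan2(v[1],v[0])),np.hypot(*v))
c=c1;N=400;g=np.linspace(.04,-.04,N)
X,Y=np.meshgrid(c[0]+g,c[1]+g,indexing='ij');uv=proj('wrist',np.c_[X.ravel(),Y.ravel(),np.full(N*N,.027)],T).astype(np.float32)
cv2.imwrite('pics/p1.png',cv2.remap(im,uv[:,0].reshape(N,N),uv[:,1].reshape(N,N),cv2.INTER_CUBIC))
go([c1[0],c1[1],.1],172)
E
```

```text
hub 461 (0.4793258309364319, 0.26944249868392944) 0.01815369725227356 0.029822471494372404
teeth 765 ((0.4792960286140442, 0.26937809586524963), 0.027182407677173615)
screw 79 [0.4939 0.2674 0.0232] -8.137178118317754 0.014695377315141308
now [0.4812 0.2675 0.2073] yawx 170.16187857730955 q [-1.1225  0.2499  0.6226  1.8851 -0.1662  1.0618  0.9665] t 13.5667
rows 3 shift total [0.0018 0.0018 0.1073] turn total [-0.0022 -0.0032 -0.0321] per row shift [0.0006 0.0006 0.0358] turn [-0.0007 -0.0011 -0.0107]
```

View pics/p1.png

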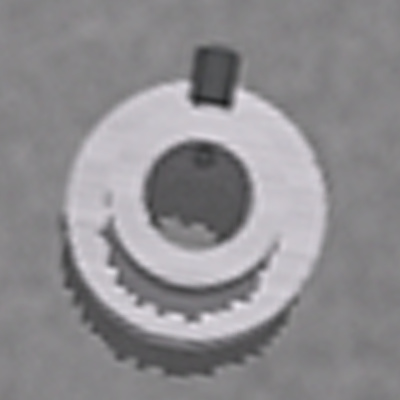

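The picture shows the bore at (199,193) and the screw head at (215,75), which gives a screw yaw of about -8°. The hub and teeth circles agree with the given sizes. I'll approach with the pads half closed.

>>> carry_out:
  linear:
    - [0.0018,0.0018,0.036]
    - [0,0,0.036]
    - [0,0,0.036]
    - [0,0,0.03]
    - [0,0,0.02]
    - [0,0,0]
    - [0,0,0]
  turn:
    - [-0.002,-0.003,-0.032]
    - [0,0,0]
    - [0,0,0]
    - [0,0,0]
    - [0,0,0]
    - [0,0,0]
    - [0,0,0]
  grip: [0.42,0.42,0.42,0.42,0.42,0.42,0.42]

```text
clock: 14.15
eef_pos: [0.4802, 0.2699, 0.0498]
orientation: [0.217, 3.134, -0.001]
wrist_force: [0.8, 0.2, -0.0]
opening: 0.582
grasp_force: 0.0
```

```bash
python3 - <<'E'
from h import *
go([.4793,.2694,.03],172)
E
```

```text
now [0.4802 0.2699 0.0498] yawx 172.08860311247662 q [-1.0262  0.4822  0.5248  1.9857 -0.3432  0.7604  1.1338] t 14.15
rows 1 shift total [ 0.0008 -0.0006  0.0198] turn total [-0.0003  0.0003  0.0015] per row shift [ 0.0008 -0.0006  0.0198] turn [-0.0003  0.0003  0.0015]
```

>>> carry_out:
  linear:
    - [0.0008,-0.0006,0.018]
    - [0,0,0.008]
    - [0,0,0.003]
    - [0,0,0.001]
    - [0,0,0]
  turn:
    - [0,0,0]
    - [0,0,0]
    - [0,0,0]
    - [0,0,0]
    - [0,0,0]
  grip: [0.42,0.42,0.42,0.42,0.42]

```text
clock: 14.57
eef_pos: [0.4808, 0.2705, 0.0216]
orientation: [0.215, 3.131, 0.005]
wrist_force: [-0.5, -0.2, 0.7]
opening: 0.579
grasp_force: 0.0
```

>>> carry_out:
  linear:
    - [0,0,0.001]
    - [0,0,0.001]
    - [0,0,0]
  turn:
    - [0,0,0]
    - [0,0,0]
    - [0,0,0]
  grip: [0.42,0.42,0.42]

```text
clock: 14.82
eef_pos: [0.4804, 0.2703, 0.0191]
orientation: [0.215, 3.132, 0.004]
wrist_force: [0.2, 0.7, -0.5]
opening: 0.579
grasp_force: 0.0
```

>>> carry_out:
  linear:
    - [0,0,0.001]
    - [0,0,0.001]
    - [0,0,0]
  turn:
    - [0,0,0]
    - [0,0,0]
    - [0,0,0]
  grip: [0.42,0.42,0.42]

```text
clock: 15.07
eef_pos: [0.48, 0.27, 0.0166]
orientation: [0.214, 3.132, 0.003]
wrist_force: [-0.1, -0.4, 0.3]
opening: 0.583
grasp_force: 0.0
```

>>> carry_out:
  linear:
    - [0,0,0.001]
    - [0,0,0.001]
    - [0,0,0]
  turn:
    - [0,0,0]
    - [0,0,0]
    - [0,0,0]
  grip: [0.42,0.42,0.42]

```text
clock: 15.32
eef_pos: [0.48, 0.27, 0.0144]
orientation: [0.214, 3.132, 0.003]
wrist_force: [-0.7, -0.7, -0.3]
opening: 0.58
grasp_force: 0.0
```

>>> carry_out:
  linear:
    - [0,0,-0.001]
    - [0,0,0]
    - [0,0,0]
    - [0,0,0]
    - [0,0,0]
    - [0,0,0]
  turn:
    - [0,0,0]
    - [0,0,0]
    - [0,0,0]
    - [0,0,0]
    - [0,0,0]
    - [0,0,0]
  grip: [0.42,1,1,1,1,1]
  force: 60

```text
clock: 15.82
eef_pos: [0.4806, 0.2702, 0.0162]
orientation: [0.215, 3.131, 0.004]
wrist_force: [-0.8, 0.1, 4.3]
opening: 0.397
grasp_force: 60.2
```

>>> carry_out:
  linear:
    - [0,0,-0.01]
    - [0,0,-0.02]
    - [0,0,-0.035]
    - [0,0,-0.035]
    - [0,0,-0.035]
    - [0,0,-0.035]
    - [0,0,0]
    - [0,0,0]
  turn:
    - [0,0,0]
    - [0,0,0]
    - [0,0,0]
    - [0,0,0]
    - [0,0,0]
    - [0,0,0]
    - [0,0,0]
    - [0,0,0]
  grip: [1,1,1,1,1,1,1,1]

```text
clock: 16.48
eef_pos: [0.4812, 0.2707, 0.1883]
orientation: [0.214, 3.129, 0.01]
wrist_force: [-0.3, -0.3, -1.2]
opening: 0.399
grasp_force: 60.1
```

```bash
python3 - <<'E'
from h import *
s=sense();print(s['opening']*85,s['grasp_force'],s['wrist_force'])
go([.52,.06,.2],157)
E
```

```text
33.89356498552105 60.05120940506458 [-0.3304 -0.3426 -1.1758]
now [0.4812 0.2707 0.1883] yawx 172.15909886030377 q [-1.1259  0.2702  0.6243  1.9083 -0.1876  1.0118  1.014 ] t 16.4833
rows 6 shift total [-0.0673 -0.2033 -0.0127] turn total [0.0074 0.0043 0.2646] per row shift [-0.0112 -0.0339 -0.0021] turn [0.0012 0.0007 0.0441]
```

```bash
python3 - <<'E'
from h import *
go([.6147,.016,.195],157,8)
E
```

```text
now [0.4812 0.2707 0.1883] yawx 172.15909886030377 q [-1.1259  0.2702  0.6243  1.9083 -0.1876  1.0118  1.014 ] t 16.4833
rows 8 shift total [-0.1671 -0.234  -0.0074] turn total [0.0074 0.0043 0.2646] per row shift [-0.0209 -0.0293 -0.0009] turn [0.0009 0.0005 0.0331]
```

>>> carry_out:
  linear:
    - [-0.0209,-0.0293,-0.001]
    - [-0.0209,-0.0293,-0.001]
    - [-0.0209,-0.0293,-0.001]
    - [-0.0209,-0.0293,-0.001]
    - [-0.0209,-0.0293,-0.001]
    - [-0.0209,-0.0293,-0.001]
    - [-0.0209,-0.0293,-0.001]
    - [-0.0209,-0.0293,0]
  turn:
    - [0.004,0.002,0]
    - [0.003,0.002,0]
    - [0,0,0]
    - [0,0,0]
    - [0,0,0]
    - [0,0,0]
    - [0,0,0]
    - [0,0,0]
  grip: [1,1,1,1,1,1,1,1]

```text
clock: 17.15
eef_pos: [0.6122, 0.0133, 0.1909]
orientation: [-0.214, -3.127, 0.008]
wrist_force: [0.3, 0.3, -0.4]
opening: 0.399
grasp_force: 60.0
```

>>> carry_out:
  linear:
    - [0,0,0]
    - [0,0,0]
    - [0,0,0]
    - [0,0,0]
    - [0,0,0]
    - [0,0,0]
  turn:
    - [0,0,0.09]
    - [0,0,0.09]
    - [0,0,0.085]
    - [0,0,0]
    - [0,0,0]
    - [0,0,0]
  grip: [1,1,1,1,1,1]

```text
clock: 17.65
eef_pos: [0.6124, 0.0151, 0.192]
orientation: [-0.623, -3.075, 0.009]
wrist_force: [0.1, 0.2, -1.7]
opening: 0.399
grasp_force: 60.1
```

```bash
python3 - <<'E'
from h import *
S=[];s=sense();im,d=read_camera('wrist');T=campose('wrist',s);P=cloud('wrist',d,T)
np.savez('h1.npz',P=P,im=im,d=d,T=T);cv2.imwrite('pics/h1.png',im)
go([.6147,.016,.195],157)
def m(c,r,z0,z1): return P[(d>0)&(np.hypot(P[...,0]-c[0],P[...,1]-c[1])<r)&(P[...,2]>z0)&(P[...,2]<z1)]
q=m((.5595,.0395),.03,.122,.128);print('shaft',len(q),cv2.minEnclosingCircle(q[:,:2].astype(np.float32)))
q=m((.5595,.0395),.035,.062,.068);print('boss',len(q),cv2.minEnclosingCircle(q[:,:2].astype(np.float32)))
e=s['eef_pos'];print('tcp',e)
q=m(e,.05,e[2]-.04,e[2]+.03);h,b=np.histogram(q[:,2]-e[2],bins=np.arange(-.03,.03,.002));print(np.c_[b[:-1]*1000,h].astype(int).tolist())
E
```

```text
now [0.6127 0.0152 0.1924] yawx 157.0993185575439 q [-0.6946  0.4372  0.7639  1.7529 -0.331   1.0909  1.3499] t 17.7
rows 1 shift total [-0.0015  0.0015 -0.0026] turn total [-0.0061 -0.0022  0.0017] per row shift [-0.0015  0.0015 -0.0026] turn [-0.0061 -0.0022  0.0017]
shaft 532 ((0.5596964359283447, 0.039439525455236435), 0.010051877237856388)
boss 1525 ((0.5595871806144714, 0.03940567746758461), 0.024034781381487846)
tcp [0.6124 0.0151 0.192 ]
[[-30, 0], [-27, 0], [-25, 0], [-23, 0], [-21, 0], [-19, 0], [-17, 37], [-15, 391], [-13, 179], [-11, 84], [-9, 81], [-7, 63], [-5, 70], [-3, 100], [-1, 1281], [0, 583], [2, 149], [4, 206], [6, 298], [8, 366], [10, 437], [12, 1976], [14, 528], [16, 141], [18, 142], [20, 165], [22, 133], [24, 153], [26, 178]]
```

View pics/h1.png

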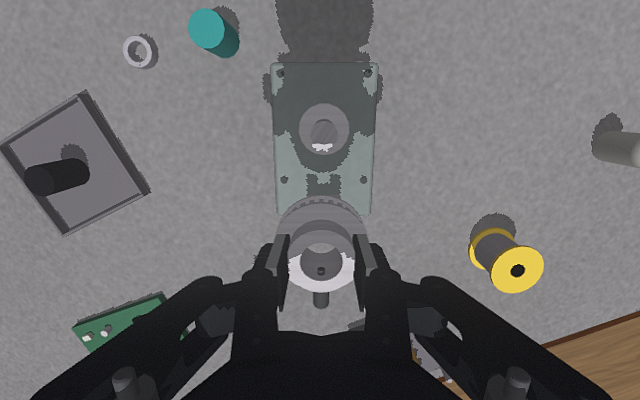

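The picture shows the pulley held with its screw at (321,298) pointing straight away from the camera, and the shaft at (324,128). Now the pulley's offset in the hand.

```bash
python3 - <<'E'
from h import *
f=np.load('h1.npz');d=f['d'];im=f['im'];c=get_calibration('wrist');H=np.array(c['hand_eye'])
h,w=d.shape;g=np.stack(np.meshgrid(np.arange(w),np.arange(h)),-1).reshape(-1,2)
Q=(rays('wrist',g)*d.ravel()[:,None])@H[:3,:3].T+H[:3,3]
Q=Q[d.ravel()>0]*1000
top=Q[(abs(Q[:,2]+13.8)<1.5)&(abs(Q[:,1])<15)&(abs(Q[:,0])<30)]
fl=Q[(abs(Q[:,2])<1.5)&(np.hypot(Q[:,0],Q[:,1])<35)]
print('top z',np.median(top[:,2]),'flange z',np.median(fl[:,2]))
for y in range(-12,13,4):
    t=top[abs(top[:,1]-y)<1.5]; f2=fl[abs(fl[:,1]-y)<1.5]; x=np.sort(t[:,0]);gp=np.diff(x).argmax()
    print(y,'hub x',x[0],x[-1],'gap',x[gp],x[gp+1],'flange max x',f2[:,0].max() if len(f2) else None)
print(cv2.minEnclosingCircle(top[:,:2].astype(np.float32)),cv2.minEnclosingCircle(fl[:,:2].astype(np.float32)))
sc=Q[(Q[:,0]<-19.5)&(Q[:,0]>-34)&(abs(Q[:,1])<8)&(Q[:,2]<-5)&(Q[:,2]>-14)]
print('screw',len(sc),sc.mean(0),sc.min(0),sc.max(0)); print('screw line',cv2.fitLine(sc[:,:2].astype(np.float32),2,0,.01,.01).ravel())
E
```

```text
top z -13.473531033650204 flange z 0.3732788944653953
-12 hub x -13.281086674275814 15.100037921114591 gap 14.369942085800801 15.03014822753989 flange max x 25.609989085789966
-8 hub x -15.180073025970659 17.64512620305272 gap -4.939387082947902 7.179401803807217 flange max x 26.70688614830446
-4 hub x -16.92860918967133 18.8895813063412 gap -8.174318676159864 10.306981018460739 flange max x 27.787438074635247
0 hub x -17.547536048557273 19.24331750906913 gap -9.435043662543553 11.826290229965869 flange max x 28.235696433066533
4 hub x -17.0965809200737 19.182323444994967 gap -8.439434821202047 10.99451275580328 flange max x 27.792155175045497
8 hub x -16.248867541898278 17.97789741285808 gap -4.819698173202588 8.013021622548647 flange max x 27.172349724485525
12 hub x -13.315275909770024 15.424096065967701 gap 14.66681768984414 15.424096065967701 flange max x 25.580089841006703
((0.7378648519515991, 0.5138198733329773), 18.62751579284668) ((0.8075278401374817, 0.013961278833448887), 27.43288803100586)
screw 247 [-24.809    0.1507  -9.9466] [-31.1095  -4.0422 -11.9865] [-19.5779   4.4697  -5.8187]
screw line [  1.      -0.0092 -24.809    0.1507]
```

>>> carry_out:
  linear:
    - [0.019,0.0005,0]
    - [0.019,0.0005,0]
    - [0.019,0.0005,0]
    - [0,0,0.015]
    - [0,0,0.015]
    - [0,0,0]
    - [0,0,0]
  turn:
    - [-0.006,-0.002,0]
    - [0,0,0]
    - [0,0,0]
    - [0,0,0]
    - [0,0,0]
    - [0,0,0]
    - [0,0,0]
  grip: [1,1,1,1,1,1,1]

```text
clock: 18.28
eef_pos: [0.5607, 0.0386, 0.1627]
orientation: [-0.625, -3.078, 0.0]
wrist_force: [0.3, -0.0, -0.8]
opening: 0.402
grasp_force: 60.1
```

```bash
python3 - <<'E'
from h import *
# axis of the pulley (1.0,0.2 mm in tool x,y) onto the shaft (.5596,.0394)
a=np.radians(157);x=np.array([np.cos(a),np.sin(a)]);y=np.array([np.sin(a),-np.cos(a)])
t=np.array([.5596,.0394])-.001*x-.0002*y
go([*t,.1034],157); s=sense();print(s['wrist_force'],s['moment'],t)
E
```

```text
now [0.5607 0.0386 0.1627] yawx 157.03902322579302 q [-0.7831  0.3659  0.7685  1.9042 -0.3018  0.9905  1.2905] t 18.2833
rows 2 shift total [0.0003 0.0001 0.0593] turn total [-0.0004 -0.0004  0.0007] per row shift [0.0002 0.0001 0.0296] turn [-0.0002 -0.0002  0.0003]
[ 0.2718 -0.04   -0.8257] [-0.0004  0.0287  0.004 ] [0.5604 0.0388]
```

>>> carry_out:
  linear:
    - [0.0003,0,0.015]
    - [0,0,0.004]
    - [0,0,0.003]
    - [0,0,0.002]
    - [0,0,0]
  turn:
    - [0,0,0]
    - [0,0,0]
    - [0,0,0]
    - [0,0,0]
    - [0,0,0]
  grip: [1,1,1,1,1]

```text
clock: 18.7
eef_pos: [0.5616, 0.0385, 0.1395]
orientation: [0.627, 3.077, 0.001]
wrist_force: [-0.2, 0.1, -1.8]
opening: 0.401
grasp_force: 60.1
```

>>> carry_out:
  linear:
    - [0,0,0.002]
    - [0,0,0.002]
    - [0,0,0]
  turn:
    - [0,0,0]
    - [0,0,0]
    - [0,0,0]
  grip: [1,1,1]

```text
clock: 18.95
eef_pos: [0.5615, 0.0386, 0.1352]
orientation: [0.626, 3.077, 0.001]
wrist_force: [-0.1, -1.0, -0.9]
opening: 0.395
grasp_force: 60.1
```

>>> carry_out:
  linear:
    - [0,0,0.003]
    - [0,0,0.003]
    - [0,0,0.003]
    - [0,0,0.002]
    - [0,0,0]
  turn:
    - [0,0,0]
    - [0,0,0]
    - [0,0,0]
    - [0,0,0]
    - [0,0,0]
  grip: [1,1,1,1,1]

```text
clock: 19.37
eef_pos: [0.5612, 0.0385, 0.1237]
orientation: [0.627, 3.078, -0.0]
wrist_force: [0.1, 0.2, -0.7]
opening: 0.4
grasp_force: 60.1
```

>>> carry_out:
  linear:
    - [0,0,0.002]
    - [0,0,0.002]
    - [0,0,0.002]
    - [0,0,0.001]
    - [0,0,0]
  turn:
    - [0,0,0]
    - [0,0,0]
    - [0,0,0]
    - [0,0,0]
    - [0,0,0]
  grip: [1,1,1,1,1]

```text
clock: 19.78
eef_pos: [0.5613, 0.0385, 0.117]
orientation: [0.627, 3.077, 0.0]
wrist_force: [-0.2, -0.3, -1.2]
opening: 0.399
grasp_force: 60.1
```

>>> carry_out:
  linear:
    - [0,0,0.003]
    - [0,0,0.003]
    - [0,0,0.003]
    - [0,0,0.003]
    - [0,0,0.001]
    - [0,0,0]
    - [0,0,0]
  turn:
    - [0,0,0]
    - [0,0,0]
    - [0,0,0]
    - [0,0,0]
    - [0,0,0]
    - [0,0,0]
    - [0,0,0]
  grip: [1,1,1,1,1,1,1]

```text
clock: 20.37
eef_pos: [0.5615, 0.0385, 0.1042]
orientation: [0.627, 3.077, 0.001]
wrist_force: [0.4, 0.0, -0.3]
opening: 0.403
grasp_force: 60.2
```

```bash
python3 - <<'E'
from h import *
s=sense();im,d=read_camera('wrist');T=campose('wrist',s);P=cloud('wrist',d,T);e=s['eef_pos'];print(e,s['wrist_force'],s['moment'])
c=get_calibration('wrist');H=np.array(c['hand_eye']);h,w=d.shape;g=np.stack(np.meshgrid(np.arange(w),np.arange(h)),-1).reshape(-1,2)
Q=((rays('wrist',g)*d.ravel()[:,None])@H[:3,:3].T+H[:3,3])*1000;W=P.reshape(-1,3)*1000;k=d.ravel()>0;Q,W=Q[k],W[k]
r=np.hypot(Q[:,0]-1,Q[:,1]);y=abs(Q[:,1])<15
for n,z0,z1,rr in [('shaft end',121,128,(0,8)),('hub top',113,121,(12,17)),('flange',98,107,(20,26)),('boss/box',50,70,(0,200))]:
    m=(W[:,2]>z0)&(W[:,2]<z1)&(r>rr[0])&(r<rr[1])&(y if rr[1]<100 else True);print(n,m.sum(),np.median(W[m,2]) if m.any() else None)
m=(W[:,2]>121)&(W[:,2]<128)&(r<14);print('shaft in tool',cv2.minEnclosingCircle(Q[m,:2].astype(np.float32)))
m=(W[:,2]>115)&(W[:,2]<119.5)&(r<22)&y;print('hub in tool',cv2.minEnclosingCircle(Q[m,:2].astype(np.float32)))
m=(r<32)&(r>20)&(Q[:,0]<-19)&(abs(Q[:,1])<7)&(W[:,2]>107)&(W[:,2]<116);print('screw',m.sum(),Q[m].mean(0),W[m,2].max())
cv2.imwrite('pics/end.png',cv2.resize(im[120:340,190:450],None,fx=2.3,fy=2.3))
E
```

```text
[0.5615 0.0385 0.1042] [ 0.4197  0.0367 -0.2721] [ 0.0071  0.0877 -0.0009]
shaft end 666 124.8320021566329
hub top 1372 117.74650552041331
flange 647 103.779072639469
boss/box 14604 54.703397875099824
shaft in tool ((2.3648998737335205, 0.007425537332892418), 10.268991470336914)
hub in tool ((-0.6502056121826172, -0.03862416744232178), 20.05864715576172)
screw 248 [-24.7773   0.1948  -9.9317] 115.88241555112577
```

View pics/end.png

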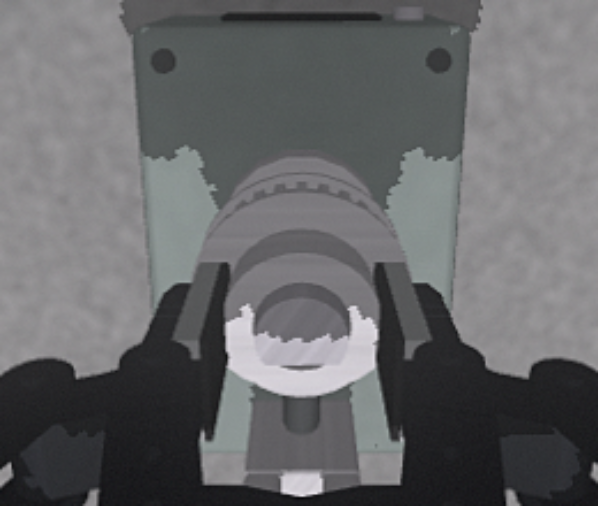

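The last picture shows the shaft's end inside the bore, its flat edge at row 365 square to the screw at (302,415), which points at the notch at (302,485). The hub top is about 7.1 mm below the shaft end and should be 8, so I'll nudge it down 0.8 mm and centre it.

>>> carry_out:
  linear:
    - [0.0006,0,0.0008]
    - [0,0,0]
    - [0,0,0]
    - [0,0,0]
    - [0,0,0]
  turn:
    - [0,0,0]
    - [0,0,0]
    - [0,0,0]
    - [0,0,0]
    - [0,0,0]
  grip: [1,1,1,1,1]

```text
clock: 20.83
eef_pos: [0.561, 0.0389, 0.1036]
orientation: [0.626, 3.077, 0.001]
wrist_force: [0.4, 0.3, -0.9]
opening: 0.402
grasp_force: 60.2
```

```bash
python3 - <<'E'
from h import *
s=sense();print(s['eef_pos'],s['wrist_force'],s['grasp_force'],s['joint_vel'])
if abs(s['eef_pos'][2]-.1034)<.0015 and np.linalg.norm(s['wrist_force'])<10: print(finish_job())
E
```

```text
[0.561  0.0389 0.1036] [ 0.3969  0.2884 -0.9253] 60.16193065792322 [-0.0008  0.0008  0.0004  0.0013 -0.0007 -0.0013  0.0008]
the job is handed in; nothing more can be done
None
```

The job is handed in at about 21 s: the cap is in the grey tray, the shaft's flat faces the key guide to within about 2°, and the pulley is gripped on the shaft, its screw pointing at the guide and within about 1 mm of half-way along the flat.

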